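Stock the sander service tray

ROBOT

A 7-joint arm with a two-finger parallel gripper is mounted at the origin on a cart in front of the work surface, level with it; the furniture and walls round the work are solid. World frame = base frame: x ahead of the robot, y to its left, z up, the work surface at z = 0. Lengths are in m, angles in rad, forces in N, time in s.
With the tool pointing down it reaches from about 0.4 to 0.875 m from the base axis. Payload 4.4 kg.
Tool frame: the origin (TCP) lies between the finger pads; the fingertips stand 17 mm ahead of it and the grasp point (between the pads) lies 2 mm behind it; z points along the fingers, y is the line along which they close (so a half turn about z gives the same grasp; the last joint's range is limited). The gripper opens to 85 mm and grips with 20 to 120 N. Pads are 22 mm wide; open, the fingers measure 114 mm over their backs; the gripper's body (76 mm by 85 mm) begins 54 mm behind the grasp point. The pads swing forward as they close: fully open they stand 13 mm farther back than shut.
Start: joints at [1.284, 0.628, 0.038, 1.517, -0.027, 0.996, -0.02], TCP at [0.142, -0.634, 0.248] pointing down, gripper open.
Joint ranges: [-3.06, 3.06], [-0.37, 2.12], [-1.25, 1.32], [0.18, 2.47], [-1.1, 4.24], [0.23, 1.98], [-2.94, 2.94]. Speed limits (rad/s): [2.57, 2.57, 3.14, 3.14, 3.14, 3.14, 3.14].

INTERFACE

Orientations are given as a 3x3 rotation matrix whose columns are the frame's x, y, z axes.
In Python, from plant import arm gives the robot as it stands. The module is installed in compiled form; this text tells all that it offers.
- The arm moves only by the tool drive_tool, never from a script. Its argument "targets" is one flat list of numbers, 7 for each row, row after row: the shift along the tool's x, y, z in units of 1 m (1.0 is 1 m), then the turn, a rotation vector about the tool's x, y, z in units of 0.5 rad (1.0 is 0.5 rad), then the closure, from 0 (fully open) to 1 (shut). In form: [x, y, z, ax, ay, az, hand, x, y, z, ax, ay, az, hand, ...]. A call has 1 to 20 rows; each row is the pose to reach, as a shift and turn from the pose commanded when the call began, along the tool's axes at that moment; what a row does not reach only later rows make up. A row lasts 1/8 s, in which the tool goes at most 62.5 mm and 10.7 degrees, less where a joint would pass 70% of its speed; a pose out of reach is approached as far as the arm can. A call with a number of a shift or a turn outside -1 to 1 is refused whole. A call with a gripper value outside its range is refused whole. The fingers move at their own pace and stop on an object; "newtons" is the grip in N (left out, the last holds). Time passes only in rows, so rows that repeat a pose let the fingers close. It gives the time, the measured TCP pose, the force, the opening and the grip force at its end, in the units of the state.
- arm.state(): the state, without advancing time (a new reading comes with each control period).
- arm.get_image(name): name is "scene" or "side" or "wrist"; returns the picture (420x560x3 uint8, red, green, blue); there is no depth.
- arm.camera_params(name): a dict with "K" (3x3 intrinsics, pixels), "dist" ([k1, k2, p1, p2, k3] as OpenCV has them; the pictures are not rectified), "rvec" (rotation vector, rad) and "tvec" (3), from world to camera coordinates, as OpenCV has them; the wrist camera has in their place "hand_eye" (4x4, takes a point from camera to tool coordinates, whose origin is the TCP and whose axes are the flange's). Camera axes: x right, y down, z forward; pixel columns grow to the right and rows downward; lengths in m; the calibration is good to about 2 mm. A picture is of the moment at which its call begins: read the wrist's pose just before it. camera_params takes no time and is no camera call.
- arm.finish_job(): hands the job in; it is judged then, once.
The state is a dict: "t": time; "joints": joint angles; "dq": joint speeds; "joint_torque": joint torques, N m; "ee_pos": TCP position; "orientation": TCP orientation; "wrist_force": force on the tool from outside, world axes, zero at the start; "ft_torque": the same for the moment, N m; "opening": opening from 0.0 (shut) to 1.0 (fully open); "gripper_force": force on a finger pad.
Only numpy, scipy, OpenCV 4.12 (cv2) and the standard library are available. Lean on these libraries where they do the work, as an engineer would, in place of code of your own. Each camera call takes 0.05 s, during which the arm holds its last target. There are 200 camera calls.

TASK

Stock the service tray in front of the edge sander: put the sanding block (the broader, flatter wooden block, with a red sole), the bearing with the red seal, the red hex-key set and the black clamp pad each in the recess that is shaped for it, lying flat on the recess floor. Leave the plain beech offcut and the blue tape roll where they are; they do not belong in the tray.

Things in the scene. Friction and masses are not known exactly. Their poses are not given: they have to be found in the camera images.
- sanding_block: Wooden-looking sanding block with a dark red sole, a box 61 x 110 x 34 mm (x, y, z; the broader and flatter of the two wooden blocks), about 90 g. Grip it across its 61 mm width (x). Origin at the centre of the underside, z up.
- bearing: Ball bearing lying flat, pale ring with a red seal and a dark centre, a disc 52 mm across and 15 mm high, about 130 g. Grip it across any diameter with the fingertips some 3 to 6 mm above its underside. Origin at the centre of the underside, z up.
- hex_keys: Folding hex-key set, red holder with grey keys, 28 x 95 x 23 mm (x, y, z; solid for grasping up to 20 mm), about 140 g. Grip it across its 28 mm width (x), the fingertips some 4 to 8 mm above its underside. Origin at the centre of the underside, z up.
- clamp_pad: Black clamp pad, a box 44 x 70 x 28 mm (x, y, z) with a red round button 20 mm across on top, 40 mm high in all, about 120 g. Grip it across its 44 mm width (x). Origin at the centre of the underside, z up.
- offcut: Plain beech offcut, a box 45 x 90 x 45 mm (x, y, z; narrower and taller than the sanding block, no red sole). Does not belong in the tray: stays where it is. Origin at the centre of the underside, z up.
- blue_tape: Roll of plain blue tape lying flat, a disc 62 mm across and 19 mm high. Does not belong in the tray: stays where it is. Origin at the centre of the underside, z up.
- insert_block: Grey plate 139 x 89 x 7 mm (x, y, z), one of four fixed side by side in a low plywood tray (walls 14 mm high; plate's top 11 mm over the bench), with a yellow recess at its centre: the largest, a rectangle 126 mm (x) by 77 mm (y), for the sanding block, its y along the plate's x, either way round. Origin: centre of underside (4 mm over the bench); recess floor at z = 3 mm, rim at 7 mm.
- insert_bearing: Grey plate 139 x 89 x 7 mm (x, y, z), one of four fixed side by side in a low plywood tray (walls 14 mm high; plate's top 11 mm over the bench), with a yellow recess at its centre: round, 68 mm across, for the bearing. Origin: centre of underside (4 mm over the bench); recess floor at z = 3 mm, rim at 7 mm.
- insert_keys: Grey plate 139 x 89 x 7 mm (x, y, z), one of four fixed side by side in a low plywood tray (walls 14 mm high; plate's top 11 mm over the bench), with a yellow recess at its centre: a long narrow rectangle 111 mm (x) by 44 mm (y), for the hex keys, its y along the plate's x, either way round. Origin: centre of underside (4 mm over the bench); recess floor at z = 3 mm, rim at 7 mm.
- insert_pad: Grey plate 139 x 89 x 7 mm (x, y, z), one of four fixed side by side in a low plywood tray (walls 14 mm high; plate's top 11 mm over the bench), with a yellow recess at its centre: the short rectangle 86 mm (x) by 60 mm (y), for the clamp pad, its y along the plate's x, either way round. Origin: centre of underside (4 mm over the bench); recess floor at z = 3 mm, rim at 7 mm.

How it is judged:
At the end, for the whole second after the job is handed in: Sanding block, bearing, hex keys and clamp pad each lie flat and still in their own recess (underside within about 2 mm of its floor, tilt under 0.08 rad, centre within 15 mm of the insert's centre); the beech offcut and the blue tape are less than 30 mm from where they started (horizontal distance between sanding_block and insert_block below 0.015 m and z of sanding_block in the frame of insert_block between 0 and 0.0052 m and angle between each of sanding_block, bearing, hex_keys, clamp_pad's own z axis and vertical below 0.08 rad and linear speed of each of sanding_block, bearing, hex_keys, clamp_pad below 0.02 m/s and horizontal distance between bearing and insert_bearing below 0.015 m and z of bearing in the frame of insert_bearing between 0 and 0.0052 m and horizontal distance between hex_keys and insert_keys below 0.015 m and z of hex_keys in the frame of insert_keys between 0 and 0.0052 m and horizontal distance between clamp_pad and insert_pad below 0.015 m and z of clamp_pad in the frame of insert_pad between 0 and 0.0052 m and distance of each of offcut, blue_tape from where it was at the start of the episode below 0.03 m); the robot touches nothing.
It fails at once if the beech offcut or the blue tape is moved 30 mm or more from its place (distance of any of offcut, blue_tape from where it was at the start of the episode above 0.03 m).
It also fails if it takes over 109 s, if anything falls off the work surface, if the arm or the gripper's body presses on something with over 40 N, if the wrist force passes 120 N, or if a joint passes its speed limit or range.

## Working session

There is one attempt and no reset: what is moved stays moved. The work goes in short steps, Python scripts to look and compute and a tool call to move; the robot and the scene stay as the last step left them, time stands still between calls to the robot, and variables do not carry over. Pictures are saved under pics/ and viewed, at most 14 in all, crops included, and the job is handed in when it is done.

Besides the shell and the picture viewer there is one more tool, called after ">>>" as name(argument=value, ...) on one line, values as JSON. drive_tool: Moves the arm, as the interface text tells. Shifts and turns lie within -1 to 1; 1 stands for 1 m of shift or 0.5 rad of turn. Its arguments: {"type":"object","properties":{"targets":{"type":"array"},"newtons":{"type":"number"}},"required":["targets"]}

```bash
mkdir -p pics; python3 - <<'E'
from plant import arm
import cv2
s=arm.state();print(s)
for n in ("scene","side","wrist"):
    im=arm.get_image(n);cv2.imwrite(f"pics/{n}0.png",im[:,:,::-1]);print(n,arm.camera_params(n))
E
```

```text
{'t': 0.0, 'joints': array([ 1.28419876,  0.62934807,  0.03839965,  1.51837759, -0.02701178,
        0.99630916, -0.02000279]), 'dq': array([-0.00139594,  0.00029655,  0.00014125, -0.00167475,  0.00011534,
        0.0008306 ,  0.00117814]), 'joint_torque': array([-9.20034690e-04, -5.63397789e+01,  1.22621600e+00, -1.93447548e+01,
        1.11136684e-02,  1.05830067e-02, -2.27197887e-06]), 'ee_pos': array([ 0.14227847, -0.6336196 ,  0.24738396]), 'orientation': array([[ 9.75717655e-01,  2.19031702e-01, -4.13143570e-04],
       [ 2.19032092e-01, -9.75715842e-01,  1.88100752e-03],
       [ 8.88955125e-06, -1.92582394e-03, -9.99998146e-01]]), 'wrist_force': array([-0.29861668,  0.52722338,  0.51383408]), 'ft_torque': array([ 0.00724712, -0.00600285, -0.01206133]), 'gripper_force': 0.0, 'opening': 1.0005879403673141}
scene {'K': array([[532.88667631,   0.        , 274.69473201],
       [  0.        , 532.88667631, 214.40245003],
       [  0.        ,   0.        ,   1.        ]]), 'dist': array([-0.09845504,  0.        ,  0.        ,  0.        ,  0.        ]), 'rvec': array([ 1.77742689,
[... 339 characters left out ...]
: array([ 0.65717616, -2.55970675,  1.23073745]), 'tvec': array([0.444001  , 0.21213482, 1.31642281])}
wrist {'K': array([[366.70177169,   0.        , 279.0218067 ],
       [  0.        , 366.70177169, 211.85863681],
       [  0.        ,   0.        ,   1.        ]]), 'dist': array([0.00839265, 0.        , 0.        , 0.        , 0.        ]), 'hand_eye': array([[ 1.50346025e-04, -9.58244590e-01, -2.85949790e-01,
         7.38091790e-02],
       [ 9.99999266e-01,  4.87947240e-04, -1.10937969e-03,
         1.54049886e-04],
       [ 1.20258549e-03, -2.85949413e-01,  9.58243960e-01,
        -1.25478710e-01],
       [ 0.00000000e+00,  0.00000000e+00,  0.00000000e+00,
         1.00000000e+00]])}
```

View pics/scene0.png

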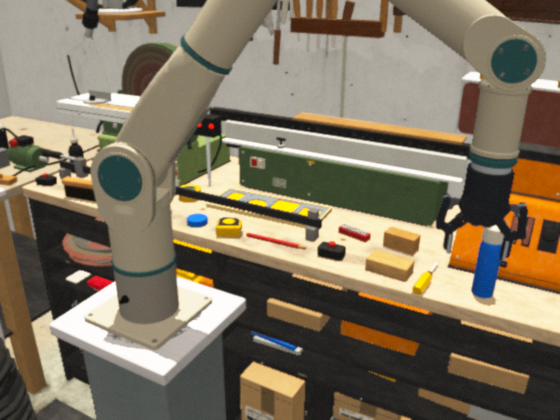

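View pics/side0.png

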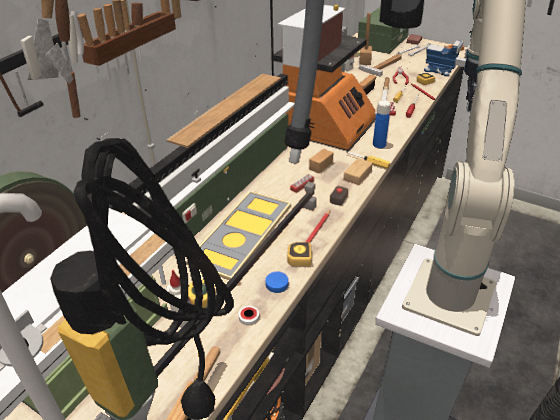

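The tray, with its yellow recesses, is at about (240,235) in the side view. The bearing is at (248,315), the tape at (277,282), the keys at (303,184), the pad at (339,195), and the two wooden blocks at (321,160) and (357,170). Next I'll enlarge both views.

```bash
python3 - <<'E'
import cv2
im=cv2.imread("pics/side0.png")
cv2.imwrite("pics/side0a.png",cv2.resize(im[140:340,180:400],None,fx=3.6,fy=3,interpolation=cv2.INTER_CUBIC))
im=cv2.imread("pics/scene0.png")
cv2.imwrite("pics/scene0a.png",cv2.resize(im[170:300,170:440],None,fx=2.9,fy=2.9,interpolation=cv2.INTER_CUBIC))
E
```

```text
(no output)
```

View pics/side0a.png

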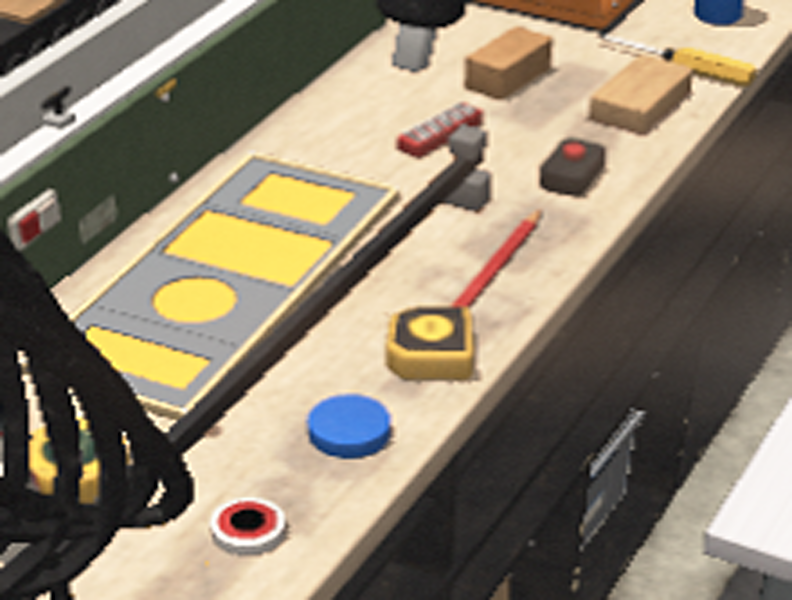

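View pics/scene0a.png

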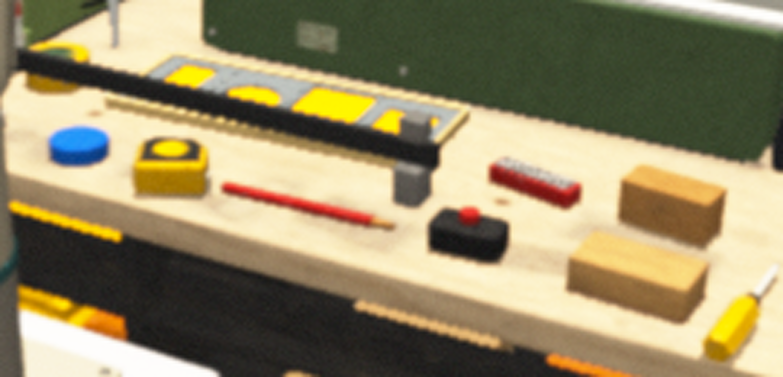

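Both crops agree on the layout. A dark bar with grey blocks at its end runs in front of the tray. I'll triangulate these points, including the height of the bar.

```bash
cat >h.py <<'E'
import numpy as np, cv2
from plant import arm
def ray(n,uv,pose=None):
    P=arm.camera_params(n)
    d=np.append(cv2.undistortPoints(np.array([[uv]],float),P["K"],P["dist"])[0,0],1)
    if n=="wrist":
        p,R=pose;H=P["hand_eye"]
        return p+R@H[:3,3],R@H[:3,:3]@d
    R=cv2.Rodrigues(P["rvec"])[0]
    return -R.T@P["tvec"],R.T@d
def onz(n,uv,z,pose=None):
    c,d=ray(n,uv,pose);return c+d*(z-c[2])/d[2]
def tri(uva,uvb):
    (c1,d1),(c2,d2)=ray("side",uva),ray("scene",uvb)
    s=np.linalg.lstsq(np.c_[d1,-d2],c2-c1,rcond=None)[0]
    a,b=c1+s[0]*d1,c2+s[1]*d2
    return (a+b)/2,np.linalg.norm(a-b)
def proj(n,X,pose=None):
    P=arm.camera_params(n)
    return cv2.projectPoints(np.atleast_2d(np.array(X,float)),P["rvec"],P["tvec"],P["K"],P["dist"])[0][:,0]
E
python3 - <<'E'
from h import *
np.set_printoptions(precision=3,suppress=True)
S=lambda u,v:(180+u/3.6,140+v/3); C=lambda u,v:(170+u/2.9,170+v/2.9)
print("cams",ray("side",(0,0))[0],ray("scene",(0,0))[0])
T={"bearing top":(S(248,520),None,.015),"tape top":(S(350,420),C(79,140),.019),"pad button":(S(573,150),C(469,214),.04),
"keys c":(S(440,125),C(535,175),.021),"keys e1":(S(405,140),C(492,165),.02),"keys e2":(S(480,113),C(578,192),.02),
"offcut top":(S(510,55),C(671,190),.045),"block top":(S(640,87),C(640,266),.034),
"ins1":(S(300,197),None,.007),"ins2":(S(250,248),C(335,105),.007),"circ":(S(195,299),C(252,97),.007),"ins4":(S(150,355),C(190,77),.007),
"tray NE":(S(255,155),None,.014),"tray SE":(S(398,193),C(468,108),.014),"tray SW":(S(180,412),C(108,102),.014),
"upper grey":(S(468,137),C(415,125),.05),"lower grey":(S(468,185),C(412,180),.02),"bar end":(S(478,152),C(438,152),.03),
"meas":(S(432,328),C(172,150),.03)}
for k,(a,b,z) in T.items():
    print(k,onz("side",a,z), onz("scene",b,z) if b else "", tri(a,b) if b else "")
# bar: line through far points: side S(170,445), S(320,300); match on scene bar centreline
c2=[C(*p) for p in((20,60),(200,97),(430,152))]
for a in (S(478,152),S(320,295),S(200,420)):
    # find scene point along bar line whose ray is closest
    b=min(((np.array(c2[0])*(1-t)+np.array(c2[2])*t) for t in np.linspace(-.2,1.1,300)),key=lambda b:tri(a,b)[1])
    print("bar",tri(a,b))
E
```

```text
cams [-0.056  0.996  0.99 ] [-0.732 -0.71   0.683]
bearing top [0.428 0.313 0.015]  
tape top [0.421 0.182 0.019] [0.42  0.175 0.019] (array([0.424, 0.179, 0.016]), np.float64(0.002141597581179691))
pad button [ 0.433 -0.241  0.04 ] [ 0.427 -0.253  0.04 ] (array([ 0.436, -0.249,  0.034]), np.float64(0.0010705680769645507))
keys c [ 0.571 -0.251  0.021] [ 0.569 -0.264  0.021] (array([ 0.576, -0.261,  0.016]), np.float64(0.003939072748142069))
keys e1 [ 0.586 -0.211  0.02 ] [ 0.572 -0.218  0.02 ] (array([ 0.586, -0.214,  0.015]), np.float64(0.005419118220367664))
keys e2 [ 0.549 -0.291  0.02 ] [ 0.557 -0.313  0.02 ] (array([ 0.559, -0.309,  0.013]), np.float64(0.011524807690683956))
offcut top [ 0.561 -0.379  0.045] [ 0.555 -0.403  0.045] (array([ 0.57 , -0.398,  0.035]), np.float64(0.005201409732221624))
block top [ 0.43  -0.392  0.034] [ 0.42  -0.416  0.034] (array([ 0.437, -0.411,  0.023]), np.float64(0.0032662585452616936))
ins1 [ 0.627 -0.092  0.007]  
ins2 [0.621 0.002 0.007] [0.654 0.001 0.007] (array([ 0.629, -0.006,  0.01 ]), np.float64(0.01864517394176597))
circ [0.619 0.09  
[... 464 characters left out ...]
12))
upper grey [ 0.52  -0.206  0.05 ] [ 0.561 -0.137  0.05 ] (array([ 0.5  , -0.165,  0.081]), np.float64(0.001817635004437441))
lower grey [ 0.499 -0.165  0.02 ] [ 0.502 -0.163  0.02 ] (array([ 0.498, -0.164,  0.022]), np.float64(0.0008942340039053807))
bar end [ 0.512 -0.21   0.03 ] [ 0.553 -0.167  0.03 ] (array([ 0.502, -0.187,  0.053]), np.float64(0.007094679138622992))
meas [0.419 0.058 0.03 ] [0.427 0.066 0.03 ] (array([0.418, 0.06 , 0.034]), np.float64(0.002672566457517746))
bar (array([ 0.495, -0.176,  0.058]), np.float64(4.50161476270286e-05))
bar (array([0.506, 0.079, 0.051]), np.float64(0.00011714883125197789))
bar (array([0.498, 0.263, 0.054]), np.float64(0.0002222024582928567))
```

```bash
python3 - <<'E'
from h import *
np.set_printoptions(precision=3,suppress=True)
for nm,uv in {"hose tip":(295,158),"hose up":(308,60),"plug":(197,400),"ybox":(95,330),"coil":(110,160)}.items():
    c,d=ray("side",uv)
    print(nm)
    for t in np.arange(.2,1.9,.15):
        X=c+d*t; 
        print("  ",X,proj("scene",X)[0])
for nm,uv in {"fence base":(180+100/3.6,140+258/3),"fence base2":(180+300/3.6,140+100/3)}.items(): print(nm,onz("side",uv,0))
E
```

```text
hose tip
   [0.023 0.845 0.883] [-122.747  -90.276]
   [0.083 0.732 0.802] [-74.125 -62.086]
   [0.142 0.619 0.722] [-23.195 -32.115]
   [0.202 0.506 0.642] [28.855 -1.141]
   [0.261 0.392 0.562] [81.108 30.231]
   [0.32  0.279 0.481] [132.859  61.53 ]
   [0.38  0.166 0.401] [183.575  92.399]
   [0.439 0.053 0.321] [232.856 122.563]
   [ 0.499 -0.061  0.24 ] [280.409 151.82 ]
   [ 0.558 -0.174  0.16 ] [326.025 180.021]
   [ 0.617 -0.287  0.08 ] [369.562 207.061]
   [ 0.677 -0.4   -0.   ] [410.932 232.87 ]
hose up
   [0.03  0.821 0.913] [-117.502 -104.182]
   [0.095 0.69  0.856] [-63.998 -86.36 ]
   [0.16  0.558 0.799] [ -7.16  -66.299]
   [0.225 0.427 0.742] [ 51.856 -44.551]
   [0.289 0.296 0.685] [112.066 -21.595]
   [0.354 0.164 0.628] [172.636   2.161]
   [0.419 0.033 0.57 ] [232.857  26.366]
   [ 0.483 -0.098  0.513] [292.135  50.722]
   [ 0.548 -0.23   0.456] [349.969  74.974]
   [ 0.613 -0.361  0.399] [405.945  98.906]
   [ 0.678 -0.492  0.342] [459.718 122.337]
   [ 0.742 -0.624  0.285] [511.009 145.113]
plug
   [0.029 0.918 0.807] [-128.37   -57.023]
   [0.093 0.859 0.67 ] [
[... 818 characters left out ...]
7]
   [ 0.948  0.424 -0.253] [227.223 219.052]
   [ 1.045  0.369 -0.373] [250.902 238.519]
   [ 1.142  0.313 -0.494] [272.583 256.319]
coil
   [0.088 0.882 0.883] [-105.379  -88.436]
   [0.196 0.795 0.803] [-47.307 -60.285]
   [0.304 0.709 0.723] [  9.002 -32.252]
   [0.412 0.623 0.643] [62.386 -5.171]
   [0.52  0.537 0.563] [112.335  20.532]
   [0.628 0.451 0.483] [158.705  44.667]
   [0.736 0.365 0.403] [201.557  67.184]
   [0.844 0.279 0.323] [241.058  88.111]
   [0.951 0.193 0.243] [277.429 107.518]
   [1.059 0.107 0.163] [310.909 125.498]
   [1.167 0.021 0.083] [341.739 142.152]
   [ 1.275 -0.065  0.003] [370.151 157.583]
fence base [0.73  0.069 0.   ]
fence base2 [ 0.727 -0.259  0.   ]
```

View pics/wrist0.png

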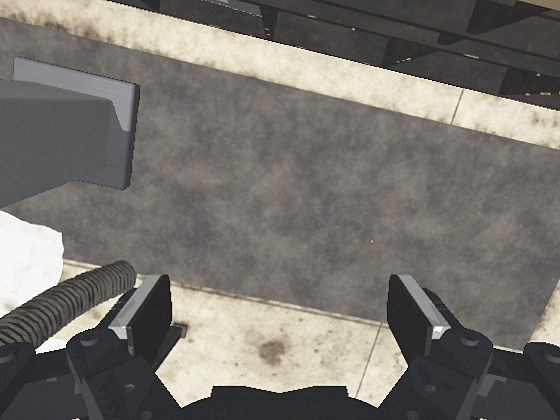

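The wrist view shows only the floor, because the arm is still off the bench. From triangulation, the bar runs along y at x≈0.50 and z≈0.055, and the fence face is at x≈0.73. The hanging hose tip is near (0.27,0.39,0.55). I'll survey the right-hand objects from above with the wrist camera first.

```bash
cat >>h.py <<'E'
def go(p,az,step=28.):
    """print tool-frame shift and turn (units) from present pose to TCP p, tool x azimuth az deg, tool down"""
    s=arm.state();R=s["orientation"];a=np.radians(az)
    cur=np.degrees(np.arctan2(R[1,0],R[0,0]))
    d=(az-cur+180)%360-180
    a=np.radians(cur+np.clip(d,-step,step))
    Rt=np.array([[np.cos(a),np.sin(a),0],[np.sin(a),-np.cos(a),0],[0,0,-1]])
    rv=cv2.Rodrigues(R.T@Rt)[0].ravel()/.5
    sh=R.T@(np.array(p)-s["ee_pos"])
    print("pos",s["ee_pos"].round(4),"az %.2f t %.2f"%(cur,s["t"]),"SHIFT",sh.round(4),"TURN",rv.round(4),"rows",np.linalg.norm(sh)/.0625,"left",round(d,1))
E
python3 - <<'E'
from h import *
print(onz("side",(381,147),0), onz("side",(385,82),.2))
go((.47,-.27,.30),80)
E
```

```text
[ 0.42735494 -0.62486342  0.        ] [ 0.48225038 -0.7611665   0.2       ]
pos [ 0.1423 -0.6338  0.2476] az 12.65 t 0.15 SHIFT [ 0.3994 -0.2832 -0.052 ] TURN [-2.900e-03 -7.000e-04 -9.774e-01] rows 7.878582017011993 left 67.3
```

>>> drive_tool(targets=[0.2,-0.142,-0.05,0,0,-0.97,0,0.2,-0.142,-0.05,0,0,-0.97,0,0.2,-0.142,-0.05,0,0,-0.97,0,0.2,-0.142,-0.05,0,0,-0.97,0], newtons=40)

```text
t: 0.65
ee_pos: [0.3072, -0.4505, 0.2985]
orientation: [[0.761, 0.649, 0.0], [0.649, -0.761, 0.0], [0.0, -0.0, -1.0]]
wrist_force: [0.4, -0.1, 1.1]
opening: 0.999
gripper_force: 0.0
```

```bash
python3 -c "
from h import *
go((.47,-.27,.30),80)"
```

```text
pos [ 0.3072 -0.4505  0.2985] az 40.48 t 0.65 SHIFT [ 0.241  -0.0316 -0.0014] TURN [ 1.000e-04 -7.000e-04 -9.774e-01] rows 3.8885584657130114 left 39.5
```

>>> drive_tool(targets=[0.24,-0.032,0,0,0,-0.97,0,0.24,-0.032,0,0,0,-0.97,0,0.24,-0.032,0,0,0,-0.97,0,0.24,-0.032,0,0,0,-0.97,0,0.24,-0.032,0,0,0,-0.97,0])

```text
t: 1.27
ee_pos: [0.4715, -0.267, 0.2982]
orientation: [[0.362, 0.932, 0.002], [0.932, -0.362, 0.003], [0.003, 0.001, -1.0]]
wrist_force: [-0.9, -1.2, -0.2]
opening: 1.001
gripper_force: 0.0
```

```bash
python3 -c "
from h import *
s=arm.state();print(s['ee_pos'],s['orientation'],s['joints'])
np.savez('p1',p=s['ee_pos'],R=s['orientation'])
cv2.imwrite('pics/w1.png',cv2.resize(arm.get_image('wrist')[:,:,::-1],(800,600),interpolation=cv2.INTER_CUBIC))"
```

```text
[ 0.47145973 -0.26699226  0.2982462 ] [[ 3.62373728e-01  9.32030726e-01  2.00173813e-03]
 [ 9.32027408e-01 -3.62378123e-01  2.64696438e-03]
 [ 3.19243824e-03  9.06484453e-04 -9.99994493e-01]] [ 0.66226796  0.42752337 -0.28479896  1.75109432  0.13667926  0.9818019
 -0.04507333]
```

View pics/w1.png

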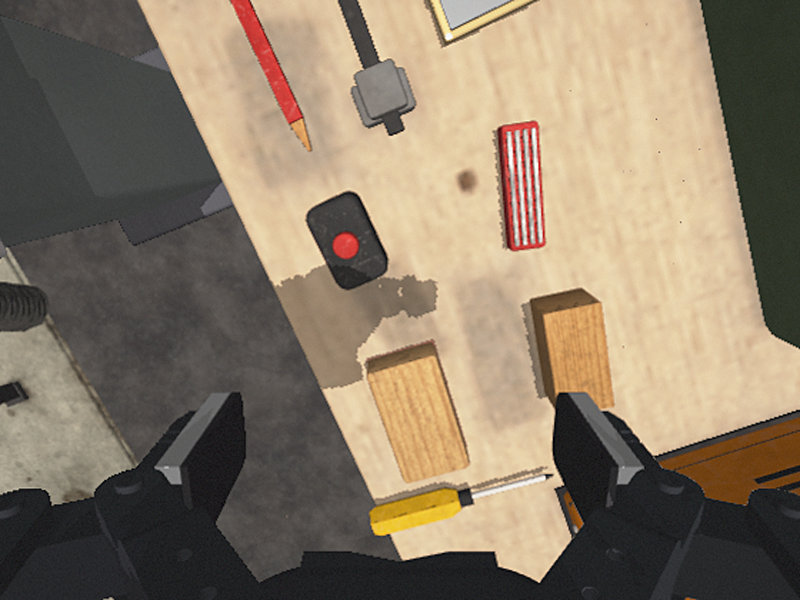

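The wrist view (800 px wide) shows these top faces:
- **Sanding block:** corners (368,375), (437,349), (468,463), (406,482).
- **Pad:** button at (346,246), outline corners roughly (307,213), (353,192), (387,268), (345,290).
- **Keys:** corners (500,126), (538,121), (546,245), (509,250).
- **Offcut:** at (570,345). The bar's clamp is at (384,90).

```bash
cat >>h.py <<'E'
def rect(pts,z,pose,s=1/1.42857):
    P=np.array([onz("wrist",(u*s,v*s),z,pose) for u,v in pts])
    e=[np.linalg.norm(P[i]-P[(i+1)%len(P)])*1e3 for i in range(len(P))]
    # long axis azimuth from corners ordered short,long,short,long
    d=(P[2]-P[1])+(P[3]-P[0]); d=d if np.linalg.norm(d)>np.linalg.norm((P[1]-P[0])+(P[2]-P[3])) else (P[1]-P[0])+(P[2]-P[3])
    print("c",P.mean(0).round(4),"edges mm",np.round(e,1),"long az %.1f"%np.degrees(np.arctan2(d[1],d[0])))
    return P
E
python3 - <<'E'
from h import *
f=np.load('p1.npz');po=(f['p'],f['R'])
print("block");rect([(368,375),(437,349),(468,463),(406,482)],.034,po)
print("pad");rect([(307,213),(353,192),(387,268),(345,290)],.028,po)
print("button",onz("wrist",(346/1.42857,246/1.42857),.04,po))
print("keys");rect([(500,126),(538,121),(546,245),(509,250)],.02,po)
print("offcut");rect([(537,313),(598,301),(613,405),(555,415)],.045,po)
print("bar",onz("wrist",(362/1.42857,30/1.42857),.06,po),onz("wrist",(395/1.42857,122/1.42857),.06,po),"clamp",onz("wrist",(384/1.42857,90/1.42857),.085,po))
print("tray corner",onz("wrist",(448/1.42857,40/1.42857),.014,po))
print("bench edge",onz("wrist",(240/1.42857,205/1.42857),0,po),"screwdriver",onz("wrist",(460/1.42857,492/1.42857),.015,po))
E
```

```text
block
c [ 0.4373 -0.4066  0.034 ] edges mm [ 59.7 107.7  56.  104.9] long az -94.9
pad
c [ 0.4384 -0.2489  0.028 ] edges mm [38.1 62.7 37.4 65.5] long az -87.5
button [ 0.43739449 -0.24978193  0.04      ]
keys
c [ 0.5762 -0.2599  0.02  ] edges mm [27.7 92.1 28.8 92.5] long az -103.4
offcut
c [ 0.5701 -0.3967  0.045 ] edges mm [46.1 89.1 46.4 88.5] long az -97.6
bar [ 0.50311583 -0.12480673  0.06      ] [ 0.50257499 -0.18299987  0.06      ] clamp [ 0.50275099 -0.16478804  0.085     ]
tray corner [ 0.55813447 -0.1433975   0.014     ]
bench edge [ 0.36498205 -0.19390986  0.        ] screwdriver [ 0.44222928 -0.49899103  0.015     ]
```

```bash
python3 -c "
from h import *
go((.438,-.2495,.025),92)"
```

```text
pos [ 0.4693 -0.27    0.298 ] az 68.50 t 1.32 SHIFT [ 0.0074 -0.0365  0.2731] TURN [-3.000e-04 -1.500e-03 -8.202e-01] rows 4.409436712670501 left 23.5
```

>>> drive_tool(targets=[0.0074,-0.0365,0.12,0,0,-0.82,0,0.0074,-0.0365,0.12,0,0,-0.82,0,0.0074,-0.0365,0.18,0,0,-0.82,0,0.0074,-0.0365,0.22,0,0,-0.82,0,0.0074,-0.0365,0.22,0,0,-0.82,0])

```text
t: 1.95
ee_pos: [0.4339, -0.2521, 0.0759]
orientation: [[-0.028, 1.0, -0.007], [1.0, 0.028, 0.002], [0.002, -0.006, -1.0]]
wrist_force: [0.7, -0.9, 0.8]
opening: 1.0
gripper_force: 0.0
```

```bash
python3 -c "
from h import *
go((.438,-.2495,.025),92)"
```

```text
pos [ 0.4339 -0.2521  0.0759] az 91.60 t 1.95 SHIFT [0.0024 0.0045 0.0509] TURN [-0.013  -0.0043 -0.0138] rows 0.8179355526110935 left 0.4
```

>>> drive_tool(targets=[0,0,0.025,0,0,0,0,0,0,0.045,0,0,0,0,0,0,0.051,0,0,0,0,0,0,0.051,0,0,0,0,0,0,0.051,0,0,0,0])

```text
t: 2.58
ee_pos: [0.4376, -0.2523, 0.0284]
orientation: [[-0.03, 1.0, 0.002], [1.0, 0.03, -0.001], [-0.001, 0.002, -1.0]]
wrist_force: [0.5, 0.2, -0.4]
opening: 0.998
gripper_force: 0.0
```

```bash
python3 -c "
from h import *
go((.438,-.2495,.025),92)
cv2.imwrite('pics/w2.png',arm.get_image('wrist')[:,:,::-1])
go((.438,-.2495,.025),92)"
```

```text
pos [ 0.4376 -0.2523  0.0284] az 91.69 t 2.58 SHIFT [0.0028 0.0005 0.0034] TURN [ 0.0035  0.0021 -0.0108] rows 0.0709043567856588 left 0.3
pos [ 0.4376 -0.2522  0.0283] az 91.70 t 2.62 SHIFT [0.0027 0.0005 0.0033] TURN [ 0.0033  0.0019 -0.0104] rows 0.06856477098806915 left 0.3
```

View pics/w2.png

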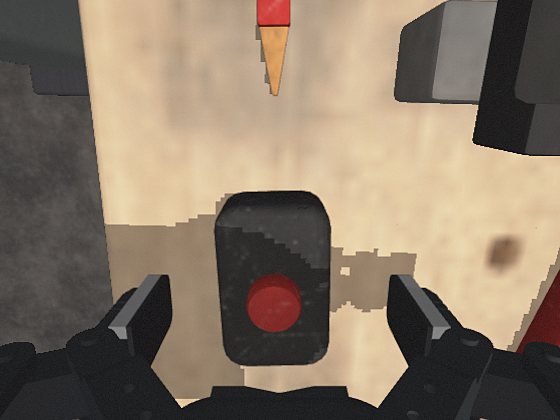

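The pad sits centred between the fingers, with its button at (273,304). Closing and lifting.

>>> drive_tool(targets=[0.003,0,0.0035,0,0,0,0,0.003,0,0.0035,0,0,0,1,0.003,0,0.0035,0,0,0,1,0.003,0,0.0035,0,0,0,1,0.003,0,0.0035,0,0,0,1,0.003,0,0.0035,0,0,0,1,0.003,0,0.0035,0,0,0,1,0.003,0,-0.02,0,0,0,1,0.003,0,-0.08,0,0,0,1,0.003,0,-0.13,0,0,0,1,0.003,0,-0.13,0,0,0,1], newtons=50)

```text
t: 4.0
ee_pos: [0.4391, -0.2498, 0.1603]
orientation: [[-0.029, 1.0, 0.007], [1.0, 0.029, -0.003], [-0.004, 0.007, -1.0]]
wrist_force: [0.3, 0.0, -0.9]
opening: 0.503
gripper_force: 51.6
```

```bash
python3 -c "
from h import *
print(arm.state()['joints'])
go((.50,.0,.28),180)"
```

```text
[ 0.69562196  0.56856684 -0.34131067  2.00425087  0.31977551  0.61190027
  0.17079207]
pos [ 0.4391 -0.2498  0.1603] az 91.68 t 4.00 SHIFT [ 0.2475  0.069  -0.1201] TURN [ 0.0115  0.0102 -0.9774] rows 4.538051127665403 left 88.3
```

>>> drive_tool(targets=[0.0,0.0,-0.05,0,0,-0.3,1,0.24,0.07,-0.12,0,0,-1,1,0.24,0.07,-0.12,0,0,-1,1,0.24,0.07,-0.12,0,0,-1,1,0.24,0.07,-0.12,0,0,-1,1,0.24,0.07,-0.12,0,0,-1,1])

```text
t: 4.75
ee_pos: [0.5005, -0.0012, 0.2772]
orientation: [[-0.512, 0.859, 0.001], [0.859, 0.512, 0.003], [0.002, 0.003, -1.0]]
wrist_force: [0.3, -0.2, -1.3]
opening: 0.502
gripper_force: 51.7
```

>>> drive_tool(targets=[0,0,0,0,0,-1,1,0,0,0,0,0,-1,1,0,0,0,0,0,-1,1])

```text
t: 5.12
ee_pos: [0.4988, -0.0079, 0.2754]
orientation: [[-0.859, 0.512, -0.003], [0.512, 0.859, -0.0], [0.003, -0.002, -1.0]]
wrist_force: [-0.8, -0.2, -0.4]
opening: 0.499
gripper_force: 51.7
```

>>> drive_tool(targets=[0,0,0,0,0,-1,1,0,0,0,0,0,-1,1,0,0,0,0,0,-1,1,0,0,0,0,0,-1,1,0,0,0,0,0,-1,1])

```text
t: 5.75
ee_pos: [0.4992, -0.0073, 0.2764]
orientation: [[-0.999, 0.044, -0.002], [0.044, 0.999, 0.0], [0.002, -0.0, -1.0]]
wrist_force: [0.2, 0.6, -1.9]
opening: 0.505
gripper_force: 51.7
```

```bash
python3 -c "
from h import *
s=arm.state();print(s['joints'],s['gripper_force'],s['wrist_force'])
go((.50,.0,.28),180)
np.savez('p3',p=s['ee_pos'],R=s['orientation'])
cv2.imwrite('pics/w3.png',cv2.resize(arm.get_image('wrist')[:,:,::-1],(800,600),interpolation=cv2.INTER_CUBIC))"
```

```text
[ 0.54668075  0.49199773 -0.85853295  1.87673161  0.44519996  0.97798713
  1.01696901] 51.676735281944275 [ 0.24222862  0.62082415 -1.87286864]
pos [ 0.4992 -0.0073  0.2764] az 177.49 t 5.75 SHIFT [-0.0004  0.0074 -0.0036] TURN [-0.     -0.0032 -0.0874] rows 0.13157366487713631 left 2.5
```

View pics/w3.png

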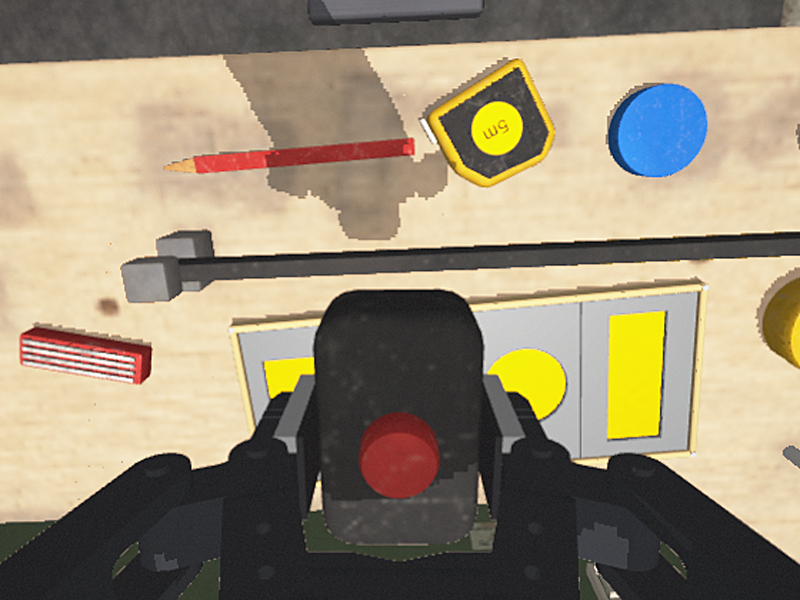

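The view is inverted, with the robot side at the top. The keys recess corners are (610,313), (667,311), (661,437), (608,440). The tray outer corners are (232,322), (707,285), (695,455), and the circle's right edge is at (567,383). The tape is at (658,130).

```bash
python3 - <<'E'
from h import *
f=np.load('p3.npz');po=(f['p'],f['R']);s=1/1.42857
W=lambda u,v,z:onz("wrist",(u*s,v*s),z,po)
print("keysrec");rect([(610,313),(667,311),(661,437),(608,440)],.009,po)
c=[W(232,322,.014),W(707,285,.014),W(695,455,.014)]
print("tray",np.round(c,4),np.linalg.norm(c[0]-c[1]),np.degrees(np.arctan2(*(c[1]-c[0])[[1,0]])),np.linalg.norm(c[2]-c[1]),np.degrees(np.arctan2(*(c[2]-c[1])[[1,0]])))
print("circle right",W(567,383,.009),"top",W(527,348,.009),"padrec corner",W(263,360,.009),"plate seam",W(581,303,.011),W(580,460,.011))
print("tape",W(657,125,.019),"keys");rect([(23,333),(152,346),(148,382),(20,360)],.02,po)
E
```

```text
keysrec
c [0.6165 0.1824 0.009 ] edges mm [ 44.5 112.2  44.4 113.5] long az 3.2
tray [[ 0.5528 -0.1392  0.014 ]
 [ 0.539   0.2271  0.014 ]
 [ 0.6876  0.2352  0.014 ]] 0.36655301287846825 92.1463539939089 0.14875638032628846 3.101151665356189
circle right [0.61887486 0.12612528 0.009     ] top [0.58668792 0.09262673 0.009     ] padrec corner [ 0.58769294 -0.12027457  0.009     ] plate seam [0.5501362  0.13310496 0.011     ] [0.69038091 0.13988334 0.011     ]
tape [0.42109893 0.17544662 0.019     ] keys
c [ 0.5732 -0.2542  0.02  ] edges mm [98.  31.4 98.8 23.4] long az 78.8
```

```bash
python3 -c "
from h import *
go((.628,-.087,.09),182.8)"
```

```text
pos [ 0.4994 -0.0071  0.2767] az 177.53 t 5.80 SHIFT [-0.1321 -0.0742  0.1865] TURN [-0.0002 -0.0021 -0.1838] rows 3.8453460522032104 left 5.3
```

>>> drive_tool(targets=[-0.132,-0.074,0.03,0,0,-0.18,1,-0.132,-0.074,0.03,0,0,-0.18,1,-0.132,-0.074,0.08,0,0,-0.18,1,-0.132,-0.074,0.15,0,0,-0.18,1,-0.132,-0.074,0.186,0,0,-0.18,1,-0.132,-0.074,0.186,0,0,-0.18,1,-0.132,-0.074,0.186,0,0,-0.18,1,-0.132,-0.074,0.186,0,0,-0.18,1])

```text
t: 6.8
ee_pos: [0.6303, -0.0859, 0.0939]
orientation: [[-0.999, -0.049, 0.004], [-0.049, 0.999, -0.0], [-0.004, -0.001, -1.0]]
wrist_force: [0.6, -1.0, -1.2]
opening: 0.506
gripper_force: 51.7
```

```bash
python3 -c "
from h import *
print(arm.state()['joints'])
go((.628,-.087,.033),182.8)"
```

```text
[ 0.48399082  0.89088183 -0.68631077  1.67177068  0.72069606  0.84376324
  1.10215524]
pos [ 0.6303 -0.0859  0.0939] az -177.20 t 6.80 SHIFT [ 0.0026 -0.001   0.0609] TURN [-0.0012  0.0089 -0.0001] rows 0.9756077756689747 left 0.0
```

>>> drive_tool(targets=[0.002,-0.001,0.03,0,0.009,0,1,0.002,-0.001,0.05,0,0.009,0,1,0.002,-0.001,0.057,0,0.009,0,1,0.002,-0.001,0.06,0,0.009,0,1,0.002,-0.001,0.061,0,0.009,0,1,0.002,-0.001,0.061,0,0.009,0,1])

```text
t: 7.55
ee_pos: [0.627, -0.0869, 0.0311]
orientation: [[-0.999, -0.049, -0.003], [-0.049, 0.999, -0.0], [0.003, 0.0, -1.0]]
wrist_force: [-2.1, 0.5, 1.3]
opening: 0.499
gripper_force: 52.0
```

>>> drive_tool(targets=[0,0,0,0,0,0,0,0,0,0,0,0,0,0,0,0,0,0,0,0,0,0,0,0,0,0,0,0,0,0,-0.05,0,0,0,0,0,0,-0.11,0,0,0,0,0,0,-0.17,0,0,0,0,0,0,-0.2,0,0,0,0])

```text
t: 8.55
ee_pos: [0.6288, -0.0866, 0.2341]
orientation: [[-0.999, -0.049, 0.0], [-0.049, 0.999, -0.0], [-0.0, -0.0, -1.0]]
wrist_force: [0.5, -0.2, -0.2]
opening: 1.004
gripper_force: 0.0
```

```bash
python3 -c "
from h import *
print(arm.state()['joints'])
go((.437,-.406,.20),85)"
```

```text
[ 0.54261363  0.73346496 -0.7979106   1.56442338  0.57160284  1.08950943
  1.22260334]
pos [ 0.6288 -0.0866  0.2341] az -177.17 t 8.55 SHIFT [ 0.2073 -0.3096  0.0341] TURN [-4.000e-04  9.000e-04  9.774e-01] rows 5.986072273928726 left -97.8
```

```bash
python3 -c "
from h import *
go((.576,-.2595,.20),76.6)"
```

```text
pos [ 0.6288 -0.0866  0.2341] az -177.17 t 8.55 SHIFT [ 0.0613 -0.1701  0.0341] TURN [-4.000e-04  9.000e-04  9.774e-01] rows 2.9436908068635406 left -106.2
```

>>> drive_tool(targets=[0.061,-0.17,0.034,0,0,1,0,0.061,-0.17,0.034,0,0,1,0,0.061,-0.17,0.034,0,0,1,0])

```text
t: 8.93
ee_pos: [0.5739, -0.262, 0.1964]
orientation: [[-0.898, 0.44, -0.004], [0.44, 0.898, -0.001], [0.003, -0.003, -1.0]]
wrist_force: [0.5, 0.2, -0.3]
opening: 1.002
gripper_force: 0.0
```

>>> drive_tool(targets=[0,0,0,0,0,1,0,0,0,0,0,0,1,0,0,0,0,0,0,1,0])

```text
t: 9.3
ee_pos: [0.5746, -0.2599, 0.1965]
orientation: [[-0.577, 0.817, -0.004], [0.817, 0.577, -0.0], [0.002, -0.004, -1.0]]
wrist_force: [-0.5, -0.0, -0.7]
opening: 1.002
gripper_force: 0.0
```

>>> drive_tool(targets=[0,0,0,0,0,1,0,0,0,0,0,0,1,0,0,0,0,0,0,1,0])

```text
t: 9.68
ee_pos: [0.5747, -0.2597, 0.1966]
orientation: [[-0.115, 0.993, -0.004], [0.993, 0.115, -0.0], [0.0, -0.004, -1.0]]
wrist_force: [0.5, 0.1, 0.8]
opening: 1.003
gripper_force: 0.0
```

>>> drive_tool(targets=[0,0,0,0,0,0.71,0,0,0,0.04,0,0,0.71,0,0,0,0.09,0,0,0.71,0,0,0,0.11,0,0,0.71,0,0,0,0.11,0,0,0.71,0,0,0,0.11,0,0,0.71,0])

```text
t: 10.42
ee_pos: [0.5756, -0.2603, 0.0882]
orientation: [[0.233, 0.973, -0.002], [0.973, -0.233, -0.001], [-0.001, -0.001, -1.0]]
wrist_force: [-0.0, -0.2, 0.8]
opening: 1.0
gripper_force: 0.0
```

```bash
python3 -c "
from h import *
print(arm.state()['joints'])
go((.576,-.2595,.023),76.6)
s=arm.state();np.savez('p4',p=s['ee_pos'],R=s['orientation'])
cv2.imwrite('pics/w4.png',arm.get_image('wrist')[:,:,::-1])"
```

```text
[ 0.52986432  0.81047607 -0.25151964  1.68951354  0.29340159  0.67994039
 -0.11135904]
pos [ 0.5756 -0.2603  0.0882] az 76.54 t 10.43 SHIFT [0.0009 0.0003 0.0652] TURN [-0.0025  0.0028 -0.0023] rows 1.0432676455272525 left 0.1
```

View pics/w4.png

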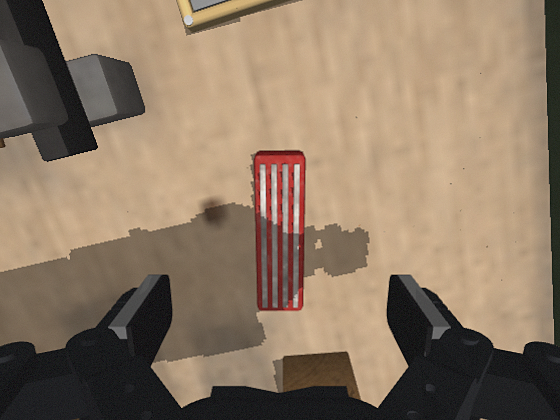

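Keys are centred and aligned between the fingers at (280,231). Descending.

>>> drive_tool(targets=[0.001,0,0.03,0,0,0,0,0.001,0,0.055,0,0,0,0,0.001,0,0.064,0,0,0,0,0.001,0,0.065,0,0,0,0,0.001,0,0.065,0,0,0,0,0.001,0,0.065,0,0,0,0])

```text
t: 11.22
ee_pos: [0.5749, -0.2592, 0.0226]
orientation: [[0.233, 0.972, -0.003], [0.972, -0.233, -0.001], [-0.001, -0.003, -1.0]]
wrist_force: [-0.8, -0.6, 0.0]
opening: 1.001
gripper_force: 0.0
```

```bash
python3 -c "
from h import *
f=np.load('p4.npz');po=(f['p'],f['R'])
rect([(255,154),(304,152),(303,309),(258,309)],.02,po,1)"
```

```text
c [ 0.5773 -0.2593  0.02  ] edges mm [25.8 93.4 26.9 92.4] long az -103.1
```

>>> drive_tool(targets=[0,0,0,0,0,0,1,0,0,0,0,0,0,1,0,0,0,0,0,0,1,0,0,0,0,0,0,1,0,0,0,0,0,0,1,0,0,0,0,0,0,1,0,0,0,0,0,0,1,0,0,0,0,0,0,1,0,0,-0.02,0,0,0,1,0,0,-0.08,0,0,0,1,0,0,-0.14,0,0,0,1,0,0,-0.2,0,0,0,1,0,0,-0.2,0,0,0,1])

```text
t: 12.85
ee_pos: [0.5781, -0.2597, 0.2278]
orientation: [[0.233, 0.972, 0.006], [0.972, -0.233, -0.004], [-0.003, 0.007, -1.0]]
wrist_force: [0.8, -0.3, -1.0]
opening: 0.313
gripper_force: 50.2
```

```bash
python3 -c "
from h import *
print(arm.state()['joints'])
go((.616,.182,.20),182.8)"
```

```text
[ 0.56365969  0.63710069 -0.31046556  1.58881399  0.22897708  0.94470291
 -0.05845062]
pos [ 0.5781 -0.2597  0.2278] az 76.52 t 12.85 SHIFT [ 0.4385 -0.0662  0.0262] TURN [ 0.0115  0.0086 -0.9774] rows 7.1073498474739125 left 106.3
```

>>> drive_tool(targets=[0.2,-0.03,0.01,0,0,-1,1,0.2,-0.03,0.01,0,0,-1,1,0.2,-0.03,0.01,0,0,-1,1,0.2,-0.03,0.01,0,0,-1,1])

```text
t: 13.35
ee_pos: [0.5914, -0.0511, 0.2108]
orientation: [[-0.27, 0.963, -0.007], [0.963, 0.27, 0.004], [0.005, -0.005, -1.0]]
wrist_force: [-0.1, -0.5, -2.4]
opening: 0.316
gripper_force: 50.2
```

```bash
python3 -c "
from h import *
print(arm.state()['joints'])
go((.616,.182,.20),182.8)"
```

```text
[ 0.31900296  0.62523228 -0.44493879  1.70602322  0.32473632  0.89106294
  0.01341767]
pos [ 0.5914 -0.0511  0.2108] az 105.67 t 13.35 SHIFT [0.2177 0.0867 0.0114] TURN [-0.008  -0.0128 -0.9774] rows 3.75363978069326 left 77.1
```

>>> drive_tool(targets=[0.218,0.087,0,0,0,-1,1,0.218,0.087,0,0,0,-1,1,0.218,0.087,0,0,0,-1,1,0.218,0.087,0,0,0,-1,1])

```text
t: 13.85
ee_pos: [0.6187, 0.1776, 0.2103]
orientation: [[-0.693, 0.72, -0.006], [0.721, 0.693, -0.0], [0.004, -0.005, -1.0]]
wrist_force: [0.9, -0.8, -0.2]
opening: 0.312
gripper_force: 50.2
```

>>> drive_tool(targets=[0,0,0,0,0,-1,1,0,0,0,0,0,-1,1,0,0,0,0,0,-1,1])

```text
t: 14.22
ee_pos: [0.6188, 0.1743, 0.21]
orientation: [[-0.955, 0.298, -0.007], [0.298, 0.955, -0.002], [0.006, -0.004, -1.0]]
wrist_force: [0.0, -0.1, -1.2]
opening: 0.312
gripper_force: 50.2
```

>>> drive_tool(targets=[0,0,0,0,0,-0.68,1,0,0,0.04,0,0,-0.68,1,0,0,0.09,0,0,-0.68,1,0,0,0.12,0,0,-0.68,1,0,0,0.12,0,0,-0.68,1,0,0,0.12,0,0,-0.68,1])

```text
t: 14.98
ee_pos: [0.6194, 0.1757, 0.0921]
orientation: [[-0.999, -0.034, -0.003], [-0.034, 0.999, 0.0], [0.003, 0.0, -1.0]]
wrist_force: [1.0, 1.1, -0.5]
opening: 0.317
gripper_force: 50.1
```

```bash
python3 -c "
from h import *
print(arm.state()['joints'],arm.state()['wrist_force'])
go((.616,.182,.030),182.8)"
```

```text
[ 0.06657987  0.90403163 -0.68389599  1.64158224  0.70959248  0.8634753
  0.6931862 ] [ 0.98754964  1.12045267 -0.49158149]
pos [0.6194 0.1757 0.0921] az -178.08 t 14.97 SHIFT [0.003  0.0064 0.0622] TURN [ 0.0005 -0.0069 -0.0307] rows 1.0008006384187011 left 0.9
```

>>> drive_tool(targets=[0.003,0.006,0.03,0,0,-0.03,1,0.003,0.006,0.05,0,0,-0.03,1,0.003,0.006,0.057,0,0,-0.03,1,0.003,0.006,0.0605,0,0,-0.03,1,0.003,0.006,0.062,0,0,-0.03,1,0.003,0.006,0.062,0,0,-0.03,1])

```text
t: 15.72
ee_pos: [0.6157, 0.1817, 0.0298]
orientation: [[-0.999, -0.049, -0.004], [-0.049, 0.999, -0.0], [0.004, 0.0, -1.0]]
wrist_force: [-0.3, 0.6, -1.5]
opening: 0.312
gripper_force: 50.2
```

>>> drive_tool(targets=[0,0,0,0,0,0,0,0,0,0,0,0,0,0,0,0,0,0,0,0,0,0,0,0,0,0,0,0,0,0,0,0,0,0,0,0,0,-0.05,0,0,0,0,0,0,-0.11,0,0,0,0,0,0,-0.17,0,0,0,0,0,0,-0.2,0,0,0,0,0,0,-0.2,0,0,0,0])

```text
t: 16.98
ee_pos: [0.6175, 0.1826, 0.2323]
orientation: [[-0.999, -0.049, 0.001], [-0.049, 0.999, 0.002], [-0.001, 0.002, -1.0]]
wrist_force: [0.8, 0.7, -0.6]
opening: 0.999
gripper_force: 0.0
```

```bash
python3 -c "
from h import *
print(arm.state()['joints'])
go((.428,.313,.20),180)
cv2.imwrite('pics/s5.png',cv2.resize(arm.get_image('side')[140:340,180:400,::-1],None,fx=3.6,fy=3,interpolation=cv2.INTER_CUBIC))"
```

```text
[ 0.1102961   0.74689819 -0.79242272  1.53974167  0.57332967  1.09789265
  0.80512084]
pos [0.6175 0.1826 0.2323] az -177.19 t 16.98 SHIFT [0.1829 0.1395 0.0323] TURN [0.0031 0.0016 0.098 ] rows 3.7163443473694677 left -2.8
```

View pics/s5.png

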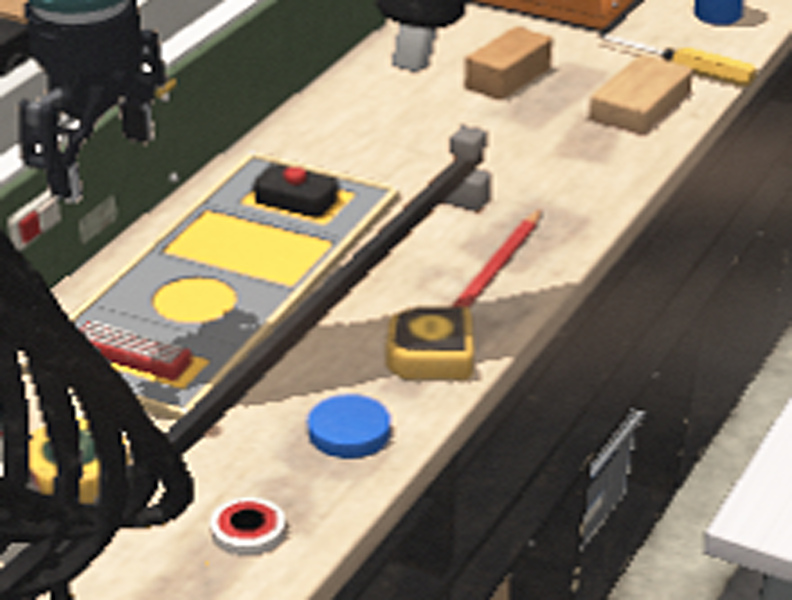

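Both parts lie in their recesses, and the bearing is at (248,520) in this crop. Moving over the bearing now.

>>> drive_tool(targets=[0.18,0.137,0,0,0,0.1,0,0.18,0.137,0,0,0,0.1,0,0.18,0.137,0.03,0,0,0.1,0,0.18,0.137,0.08,0,0,0.1,0,0.18,0.137,0.11,0,0,0.1,0,0.18,0.137,0.11,0,0,0.1,0,0.18,0.137,0.11,0,0,0.1,0])

```text
t: 17.9
ee_pos: [0.4298, 0.3095, 0.1203]
orientation: [[-1.0, 0.002, -0.005], [0.002, 1.0, -0.0], [0.005, -0.0, -1.0]]
wrist_force: [1.2, 0.4, 1.1]
opening: 1.002
gripper_force: 0.0
```

```bash
python3 -c "
from h import *
s=arm.state();print(s['joints'],s['wrist_force'])
go((.428,.310,.12),180)
np.savez('p6',p=s['ee_pos'],R=s['orientation'])
cv2.imwrite('pics/w6.png',arm.get_image('wrist')[:,:,::-1])"
```

```text
[-0.24305078  0.73396027 -0.67264663  1.9518423   0.69427947  0.70481183
  0.22531354] [1.17080572 0.41750007 1.12320283]
pos [0.4298 0.3095 0.1203] az 179.91 t 17.90 SHIFT [0.0018 0.0005 0.0003] TURN [-0.0003 -0.009  -0.0032] rows 0.030122552819350883 left 0.1
```

View pics/w6.png

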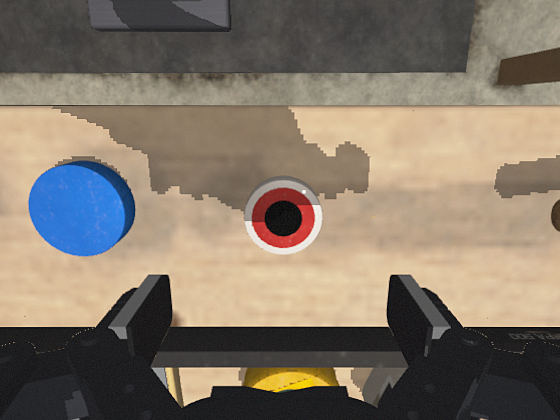

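The bearing's centre is at about (283,216), its ring spans u from 245 to 322, and the tape is at (80,208).

```bash
python3 -c "
from h import *
f=np.load('p6.npz');po=(f['p'],f['R'])
c=onz('wrist',(283.3,216.5),.015,po);print(c,onz('wrist',(245,216),.015,po)-onz('wrist',(322,216),.015,po))
print('bar edge',onz('wrist',(279,327),.06,po))
go((c[0],c[1],.019),180)"
```

```text
[0.42957274 0.31270181 0.015     ] [-9.07857975e-05 -5.07495651e-02  0.00000000e+00]
bar edge [0.48303401 0.30974108 0.06      ]
pos [0.4303 0.3097 0.1209] az 179.88 t 17.95 SHIFT [0.0004 0.0029 0.1019] TURN [ 0.0015 -0.0065 -0.0042] rows 1.6315573285097593 left 0.1
```

>>> drive_tool(targets=[0,0.003,0.04,0,0,0,0,0,0.003,0.075,0,0,0,0,0,0.003,0.093,0,0,0,0,0,0.003,0.101,0,0,0,0,0,0.003,0.1015,0,0,0,0,0,0.003,0.1015,0,0,0,0,0,0.003,0.1015,0,0,0,0])

```text
t: 18.82
ee_pos: [0.4292, 0.313, 0.0193]
orientation: [[-1.0, 0.001, -0.003], [0.001, 1.0, 0.001], [0.003, 0.001, -1.0]]
wrist_force: [-0.1, -0.9, -0.6]
opening: 0.999
gripper_force: 0.0
```

>>> drive_tool(targets=[0,0,0,0,0,0,1,0,0,0,0,0,0,1,0,0,0,0,0,0,1,0,0,0,0,0,0,1,0,0,0,0,0,0,1,0,0,0,0,0,0,1,0,0,0,0,0,0,1,0,0,-0.02,0,0,0,1,0,0,-0.08,0,0,0,1,0,0,-0.14,0,0,0,1,0,0,-0.18,0,0,0,1,0,0,-0.18,0,0,0,1])

```text
t: 20.32
ee_pos: [0.4308, 0.3139, 0.2014]
orientation: [[-1.0, 0.001, 0.0], [0.001, 1.0, 0.003], [-0.0, 0.003, -1.0]]
wrist_force: [0.6, 0.4, -2.3]
opening: 0.576
gripper_force: 52.7
```

```bash
python3 -c "
from h import *
print(arm.state()['joints'])
go((.6195,.092,.09),182.8)"
```

```text
[-0.17623482  0.62971776 -0.77942763  1.8825599   0.57271098  0.86439497
  0.32424279]
pos [0.4308 0.3139 0.2014] az 179.93 t 20.32 SHIFT [-0.1889 -0.222   0.1107] TURN [ 0.0066  0.001  -0.1003] rows 4.989622742860329 left 2.9
```

>>> drive_tool(targets=[-0.189,-0.222,0,0,0,-0.1,1,-0.189,-0.222,0,0,0,-0.1,1,-0.189,-0.222,0,0,0,-0.1,1,-0.189,-0.222,0,0,0,-0.1,1,-0.189,-0.222,0.04,0,0,-0.1,1,-0.189,-0.222,0.09,0,0,-0.1,1,-0.189,-0.222,0.11,0,0,-0.1,1,-0.189,-0.222,0.11,0,0,-0.1,1,-0.189,-0.222,0.11,0,0,-0.1,1])

```text
t: 21.45
ee_pos: [0.6186, 0.092, 0.0894]
orientation: [[-0.999, -0.051, -0.002], [-0.051, 0.999, 0.001], [0.002, 0.001, -1.0]]
wrist_force: [0.3, 0.6, -0.8]
opening: 0.576
gripper_force: 52.7
```

```bash
python3 -c "
from h import *
print(arm.state()['joints'])
go((.6195,.092,.0268),182.8)"
```

```text
[ 0.2105429   0.89196879 -0.69676523  1.69895533  0.73766624  0.83428364
  0.79932099]
pos [0.6186 0.092  0.0894] az -177.09 t 21.45 SHIFT [-0.001  -0.0001  0.0626] TURN [ 0.002  -0.004   0.0039] rows 1.0012128097313973 left -0.1
```

>>> drive_tool(targets=[0,0,0.03,0,0,0,1,0,0,0.05,0,0,0,1,0,0,0.057,0,0,0,1,0,0,0.061,0,0,0,1,0,0,0.0625,0,0,0,1,0,0,0.0625,0,0,0,1,0,0,0.0625,0,0,0,1])

```text
t: 22.32
ee_pos: [0.618, 0.0908, 0.0263]
orientation: [[-0.999, -0.049, -0.003], [-0.049, 0.999, 0.0], [0.003, 0.0, -1.0]]
wrist_force: [-2.2, -0.3, 6.3]
opening: 0.58
gripper_force: 53.3
```

>>> drive_tool(targets=[0,0,0,0,0,0,0,0,0,0,0,0,0,0,0,0,0,0,0,0,0,0,0,0,0,0,0,0,0,0,-0.05,0,0,0,0,0,0,-0.11,0,0,0,0,0,0,-0.17,0,0,0,0,0,0,-0.2,0,0,0,0,0,0,-0.2,0,0,0,0])

```text
t: 23.45
ee_pos: [0.6199, 0.0912, 0.2281]
orientation: [[-0.999, -0.049, 0.001], [-0.049, 0.999, 0.001], [-0.001, 0.001, -1.0]]
wrist_force: [-0.5, -0.4, -0.3]
opening: 1.001
gripper_force: 0.0
```

```bash
python3 -c "
from h import *
print(arm.state()['joints'])
go((.437,-.406,.20),85.1)"
```

```text
[ 0.27253918  0.73309337 -0.81192194  1.59518866  0.58586722  1.0707954
  0.92021001]
pos [0.6199 0.0912 0.2281] az -177.19 t 23.45 SHIFT [ 0.207  -0.4876  0.0276] TURN [0.0018 0.0014 0.9774] rows 8.487839495271729 left -97.7
```

>>> drive_tool(targets=[0.207,-0.488,0.01,0,0,1,0,0.207,-0.488,0.01,0,0,1,0,0.207,-0.488,0.01,0,0,1,0,0.207,-0.488,0.01,0,0,1,0,0.207,-0.488,0.01,0,0,1,0,0.207,-0.488,0.01,0,0,1,0,0.207,-0.488,0.01,0,0,1,0,0.207,-0.488,0.01,0,0,1,0,0.207,-0.488,0.01,0,0,1,0])

```text
t: 24.58
ee_pos: [0.432, -0.4111, 0.2139]
orientation: [[-0.898, 0.441, -0.008], [0.441, 0.898, 0.0], [0.007, -0.003, -1.0]]
wrist_force: [-0.1, -0.2, 0.6]
opening: 0.999
gripper_force: 0.0
```

>>> drive_tool(targets=[0,0,0,0,0,1,0,0,0,0,0,0,1,0,0,0,0,0,0,1,0])

```text
t: 24.95
ee_pos: [0.4347, -0.4068, 0.2144]
orientation: [[-0.577, 0.817, -0.007], [0.817, 0.577, 0.002], [0.005, -0.005, -1.0]]
wrist_force: [0.2, -0.0, -0.3]
opening: 1.0
gripper_force: 0.0
```

>>> drive_tool(targets=[0,0,0,0,0,1,0,0,0,0,0,0,1,0,0,0,0,0,0,1,0,0,0,0,0,0,1,0])

```text
t: 25.45
ee_pos: [0.435, -0.4066, 0.2148]
orientation: [[-0.121, 0.993, -0.007], [0.993, 0.121, 0.001], [0.002, -0.007, -1.0]]
wrist_force: [0.9, -0.0, 0.8]
opening: 1.0
gripper_force: 0.0
```

```bash
python3 -c "
from h import *
print(arm.state()['joints'])
go((.437,-.406,.11),85.1)"
```

```text
[ 0.98234482  0.62253429 -0.44806293  1.69804228  0.33162889  0.90297226
  0.5199051 ]
pos [ 0.435  -0.4066  0.2148] az 96.96 t 25.45 SHIFT [0.0002 0.0028 0.1048] TURN [-0.0134 -0.002   0.4141] rows 1.6777226252848945 left -11.9
```

>>> drive_tool(targets=[0,0.002,0.05,-0.01,0,0.41,0,0,0.002,0.09,-0.01,0,0.41,0,0,0.002,0.11,-0.01,0,0.41,0,0,0.002,0.11,-0.01,0,0.41,0,0,0.002,0.11,-0.01,0,0.41,0])

```text
t: 26.08
ee_pos: [0.4376, -0.4071, 0.1066]
orientation: [[0.084, 0.996, 0.001], [0.996, -0.084, -0.0], [-0.0, 0.001, -1.0]]
wrist_force: [0.7, 0.8, 0.9]
opening: 1.001
gripper_force: 0.0
```

```bash
python3 -c "
from h import *
s=arm.state()
go((.437,-.406,.024),85.1)
np.savez('p7',p=s['ee_pos'],R=s['orientation'])
cv2.imwrite('pics/w7.png',arm.get_image('wrist')[:,:,::-1])"
```

```text
pos [ 0.4376 -0.4071  0.1066] az 85.18 t 26.07 SHIFT [ 0.001  -0.0008  0.0826] TURN [0.0027 0.0005 0.0029] rows 1.3218653261280053 left -0.1
```

View pics/w7.png

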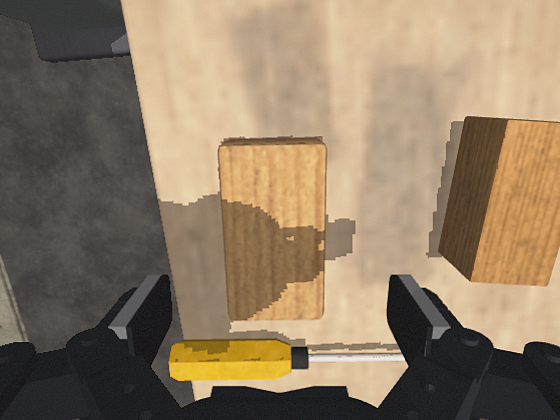

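The block's top face corners are (219,144), (327,142), (325,318), (230,319). It is centred slightly left of the fingers and is straight to within 2°.

```bash
python3 -c "
from h import *
f=np.load('p7.npz');po=(f['p'],f['R'])
P=rect([(219,144),(327,142),(325,318),(230,319)],.034,po,1);c=P.mean(0)
go((c[0],c[1],.024),85.1)"
```

```text
c [ 0.4365 -0.408   0.034 ] edges mm [ 57.6 107.1  58.6 106.7] long az -93.6
pos [ 0.4378 -0.4073  0.107 ] az 85.17 t 26.12 SHIFT [-0.0008 -0.0014  0.083 ] TURN [0.0039 0.0016 0.0024] rows 1.3290023304739946 left -0.1
```

>>> drive_tool(targets=[0,-0.001,0.03,0,0,-0.04,0,0,-0.001,0.06,0,0,-0.04,0,0,-0.001,0.078,0,0,-0.04,0,0,-0.001,0.082,0,0,-0.04,0,0,-0.001,0.082,0,0,-0.04,0,0,-0.001,0.082,0,0,-0.04,0,0,-0.001,0.082,0,0,-0.04,0.2])

```text
t: 27.0
ee_pos: [0.4366, -0.4072, 0.025]
orientation: [[0.065, 0.998, 0.002], [0.998, -0.065, -0.001], [-0.001, 0.002, -1.0]]
wrist_force: [0.2, -0.7, -0.1]
opening: 0.815
gripper_force: 0.0
```

>>> drive_tool(targets=[0,0,0,0,0,0,1,0,0,0,0,0,0,1,0,0,0,0,0,0,1,0,0,0,0,0,0,1,0,0,0,0,0,0,1,0,0,-0.02,0,0,0,1,0,0,-0.08,0,0,0,1,0,0,-0.14,0,0,0,1,0,0,-0.2,0,0,0,1,0,0,-0.2,0,0,0,1])

```text
t: 28.25
ee_pos: [0.4389, -0.4085, 0.2306]
orientation: [[0.065, 0.998, 0.009], [0.998, -0.065, -0.008], [-0.007, 0.01, -1.0]]
wrist_force: [-0.1, -0.8, -1.4]
opening: 0.69
gripper_force: 54.6
```

```bash
python3 -c "
from h import *
print(arm.state()['joints'])
go((.6235,.0035,.215),182.8)"
```

```text
[ 0.9647557   0.59641281 -0.41649671  1.68716823  0.29350097  0.90784089
  0.3676383 ]
pos [ 0.4389 -0.4085  0.2306] az 86.27 t 28.25 SHIFT [0.4232 0.1573 0.0142] TURN [ 0.0158  0.0184 -0.9773] rows 7.227531075664456 left 96.5
```

>>> drive_tool(targets=[0.423,0.157,0.005,0,0,-1,1,0.423,0.157,0.005,0,0,-1,1,0.423,0.157,0.005,0,0,-1,1,0.423,0.157,0.005,0,0,-1,1,0.423,0.157,0.005,0,0,-1,1,0.423,0.157,0.005,0,0,-1,1,0.423,0.157,0.005,0,0,-1,1,0.423,0.157,0.005,0,0,-1,1])

```text
t: 29.25
ee_pos: [0.6205, 0.0119, 0.219]
orientation: [[-0.429, 0.903, 0.0], [0.903, 0.429, 0.004], [0.003, 0.002, -1.0]]
wrist_force: [0.0, -0.6, -0.9]
opening: 0.692
gripper_force: 54.5
```

>>> drive_tool(targets=[0,0,0,0,0,-1,1,0,0,0,0,0,-1,1,0,0,0,0,0,-1,1])

```text
t: 29.62
ee_pos: [0.6193, 0.0038, 0.2185]
orientation: [[-0.807, 0.591, -0.002], [0.591, 0.807, -0.001], [0.001, -0.002, -1.0]]
wrist_force: [0.2, 0.2, -0.9]
opening: 0.693
gripper_force: 54.5
```

>>> drive_tool(targets=[0,0,0,0,0,-1,1,0,0,0,0,0,-1,1,0,0,0,0,0,-1,1])

```text
t: 30.0
ee_pos: [0.6193, 0.0036, 0.2185]
orientation: [[-0.991, 0.132, -0.001], [0.132, 0.991, -0.001], [0.001, -0.001, -1.0]]
wrist_force: [0.2, 0.6, -1.0]
opening: 0.69
gripper_force: 54.5
```

>>> drive_tool(targets=[0,0,0,0,0,-0.37,1,0,0,0.04,0,0,-0.37,1,0,0,0.09,0,0,-0.37,1,0,0,0.12,0,0,-0.37,1,0,0,0.12,0,0,-0.37,1,0,0,0.12,0,0,-0.37,1])

```text
t: 30.75
ee_pos: [0.6209, 0.005, 0.1003]
orientation: [[-0.999, -0.049, 0.002], [-0.049, 0.999, 0.0], [-0.002, -0.0, -1.0]]
wrist_force: [0.4, -0.4, -0.6]
opening: 0.691
gripper_force: 54.5
```

```bash
python3 -c "
from h import *
print(arm.state()['joints'],arm.state()['wrist_force'])
go((.6235,.0035,.033),182.8)"
```

```text
[ 0.37199246  0.88101063 -0.73499932  1.71060391  0.75586598  0.85476427
  0.91657205] [ 0.43452944 -0.42269677 -0.57676991]
pos [0.6209 0.005  0.1003] az -177.20 t 30.75 SHIFT [-0.0024 -0.0016  0.0673] TURN [-0.0001  0.0036 -0.0001] rows 1.0778132980705382 left 0.0
```

>>> drive_tool(targets=[-0.002,-0.001,0.03,0,0,0,1,-0.002,-0.001,0.053,0,0,0,1,-0.002,-0.001,0.062,0,0,0,1,-0.002,-0.001,0.066,0,0,0,1,-0.002,-0.001,0.068,0,0,0,1,-0.002,-0.001,0.068,0,0,0,1,-0.002,-0.001,0.068,0,0,0,1])

```text
t: 31.62
ee_pos: [0.623, 0.0045, 0.0321]
orientation: [[-0.999, -0.049, 0.002], [-0.049, 0.999, 0.0], [-0.002, 0.0, -1.0]]
wrist_force: [-0.5, 0.4, 3.4]
opening: 0.691
gripper_force: 55.0
```

>>> drive_tool(targets=[0,0,0,0,0,0,0.1,0,0,0,0,0,0,0.1,0,0,0,0,0,0,0.1,0,0,0,0,0,0,0.1,0,0,-0.05,0,0,0,0.1,0,0,-0.11,0,0,0,0.1,0,0,-0.17,0,0,0,0.1,0.0,0,-0.23,0,0,0,0.1,0.06,-0.25,-0.26,0,0,0,0.1,0.06,-0.25,-0.26,0,0,0,0.1,0.06,-0.25,-0.26,0,0,0,0.1,0.06,-0.25,-0.26,0,0,0,0.1,0.06,-0.25,-0.26,0,0,0,0.1,0.06,-0.25,-0.26,0,0,0,0.1])

```text
t: 33.38
ee_pos: [0.5744, -0.2486, 0.2911]
orientation: [[-0.999, -0.048, 0.001], [-0.048, 0.999, 0.001], [-0.001, 0.001, -1.0]]
wrist_force: [-0.0, 0.3, 0.7]
opening: 0.903
gripper_force: 0.0
```

```bash
python3 -c "
from h import *
print(arm.state()['ee_pos'])
a=cv2.resize(arm.get_image('side')[170:300,180:310],None,fx=4.6,fy=4.6,interpolation=cv2.INTER_CUBIC)
b=cv2.resize(arm.get_image('scene')[160:260,210:370],None,fx=1.25,fy=5.98,interpolation=cv2.INTER_CUBIC)
cv2.imwrite('pics/s8.png',np.hstack([a,b[:598]])[:, :, ::-1])"
```

```text
[ 0.57439362 -0.24859493  0.29109099]
```

View pics/s8.png

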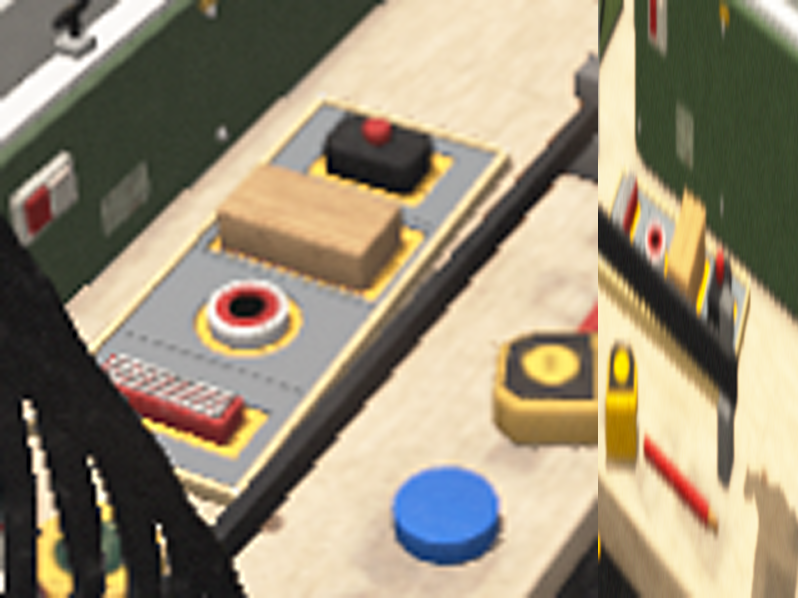

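The side view shows all four parts seated, with a yellow margin around each. The block's top corners are (272,165), (403,210), (362,246), (218,203). I'll check the centres numerically before handing in.

```bash
python3 - <<'E'
from h import *
S=lambda u,v:(180+(u+.5)/4.6-.5,170+(v+.5)/4.6-.5)
P=np.array([onz("side",S(*p),.041) for p in [(272,165),(403,210),(362,246),(218,203)]])
print("block",P.mean(0),[round(np.linalg.norm(P[i]-P[i-1])*1e3) for i in range(4)])
print("bearing",onz("side",S(249,306),.022),"ring at recess",onz("side",S(249,317),.009),"button",onz("side",S(378,127),.047))
K=np.array([onz("side",S(*p),.028) for p in [(245,398),(222,417),(107,357)]]);print("keys",(K[0]+K[2])/2)
E
```

```text
block [0.62325788 0.00499817 0.041     ] [52, 102, 45, 106]
bearing [0.61820813 0.0913279  0.022     ] ring at recess [0.62136532 0.08815891 0.009     ] button [ 0.62575053 -0.0823325   0.047     ]
keys [0.61720769 0.17405754 0.028     ]
```

```bash
python3 -c "
from plant import arm
print(arm.finish_job())"
```

```text
the job is handed in; nothing more can be done
None
```

The sanding block, bearing, hex keys and clamp pad are each seated in their own recess, the offcut and tape roll were left alone, and I handed the job in at about 33 s of the 109 s; no verdict came back.

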